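# Seat the yellow relay and start the board test

## Robot

A 6-joint arm with a two-finger parallel gripper is mounted at the origin on the work surface. World frame = base frame: x ahead of the robot, y to its left, z up, the work surface at z = 0. Lengths are in m, angles in rad, forces in N, time in s.
With the tool pointing down it reaches from about 0.375 to 0.975 m from the base axis. Payload 3.8 kg.
Tool frame: the origin (TCP) lies between the finger pads; the fingertips stand 8 mm ahead of it and the grasp point (between the pads) lies 11 mm behind it (tcp_to_tips is the distance from the TCP to the fingertips, in m); z points along the fingers, y is the line along which they close (so a half turn about z gives the same grasp; the last joint's range is limited). The gripper opens to 85 mm and grips with 20 to 120 N. Pads are 22 mm wide; open, the fingers measure 114 mm over their backs; the gripper's body (76 mm by 85 mm) begins 54 mm behind the grasp point. The pads swing forward as they close: fully open they stand 13 mm farther back than shut.
Start: joints at [-1.173, 0.264, 1.604, -0, 1.274, -0.037], TCP at [0.284, -0.612, 0.239] pointing down, gripper open.
Joint ranges: [-2.63, 2.63], [-0.94, 2.18], [0.31, 2.57], [-1.31, 4.45], [0, 2.66], [-2.55, 2.55]. Speed limits (rad/s): [2.57, 2.57, 3.14, 3.14, 3.14, 3.14].

## Interface

Orientations are given as a rotation vector (axis times angle).
In Python, from workcell import * gives the robot as it stands.
- The arm moves only by the tool move_arm, never from a script. Its argument "series" is one flat list of numbers, 7 for each row, row after row: the finger opening in cm, from 0 to 8.54, then the shift along the tool's x, y, z in cm, then the turn, a rotation vector about the tool's x, y, z in degrees. A call has 1 to 5 rows; each row shifts and turns the commanded pose from where the row before left it, along the tool's axes as they then stand; what a row does not reach is not made up. A row lasts 1/8 s, in which the tool goes at most 62.5 mm and 10.7 degrees, less where a joint would pass 70% of its speed; a pose out of reach is approached as far as the arm can. A call is refused whole if a number of a shift passes 6.25 or a number of a turn 10.7, either way. A call with a gripper value outside its range is refused whole. The fingers move at their own pace and stop on an object; "grip_force" is the grip in N (left out, the last holds). Time passes only in rows, so rows that do not move let the fingers close. It gives the time, the measured TCP pose, the force, the opening and the grip force at its end, in the units of the state.
- read_state(): the state, without advancing time (a new reading comes with each control period).
- read_camera(name): name is "scene" or "top"; returns the picture (400x640x3 uint8, red, green, blue); there is no depth.
- calibration(name): a dict with "camera_matrix" (3x3 intrinsics, pixels), "rvec" (rotation vector, rad) and "tvec" (3), from world to camera coordinates, as OpenCV has them. Camera axes: x right, y down, z forward; pixel columns grow to the right and rows downward; lengths in m; the calibration is good to about 2 mm. A picture is of the moment at which its call begins. calibration takes no time and is no camera call.
- finish_job(): hands the job in; it is judged then, once.
The state is a dict: "time": time; "q": joint angles; "joint_vel": joint speeds; "joint_torque": joint torques, N m; "tool_pos": TCP position; "tcp_rot": TCP orientation; "wrist_force": force on the tool from outside, world axes, zero at the start; "torque": the same for the moment, N m; "width": opening from 0.0 (shut) to 1.0 (fully open); "grip_force": force on a finger pad.
Only numpy, scipy, OpenCV 4.12 (cv2) and the standard library are available. Lean on these libraries where they do the work, as an engineer would, in place of code of your own. Each camera call takes 0.05 s, during which the arm holds its last target. There are 200 camera calls.

## Task

On the green circuit board held in its frame, gently push the yellow relay straight down with the fingertips until it sits fully home on its socket, then press the green button on the tester all the way down, let it spring back and withdraw. Do not touch the red and blue relays or the white and orange buttons, do not pull any relay up, and leave the loose things on the bench where they are.

Things in the scene. Friction and masses are not known exactly. Their poses are not given: they have to be found in the camera images.
- board: Green circuit board, 140 mm (its x) by 200 mm (its y), fixed in an aluminium frame, which reaches 6 mm further in x; board top 14 mm above the bench. Origin under its centre, at bench level; z up. Carries three relay sockets in a row along its y, 58 mm apart, and low parts (up to 12 mm above the board). It turns up to 0.4 rad and stands left or right of the tester.
- socket_yellow: Black socket block 34 x 28 x 12 mm, fixed on the board, together with the yellow relay it carries (the one to be pushed in). Origin: centre of its underside, on the board's top; x and y as the board's, z up. Any of the three places in the row.
- relay_yellow (a joint): How deep the yellow relay is pushed into its socket, m: it starts at 0 to 0.004 (standing 10 to 6 mm proud on its pins), and 0.010 is fully home, its underside flush on the socket, where it stops hard. Stiff pins: it slides straight down under about 3 N and stays where it is left; negative means pulled up.
- relay_yellow_top (a point): Centre of the flat top of the yellow relay, a plastic block 28 mm (board x) x 22 mm (board y) x 30 mm high. It moves with the relay: 66 to 62 mm above the bench at the start, 56 mm when fully home.
- socket_red: Black socket block 34 x 28 x 12 mm, fixed on the board, together with the red relay it carries (to be left alone). Origin: centre of its underside, on the board's top; x and y as the board's, z up. Any of the three places in the row.
- relay_red (a joint): How deep the red relay is pushed into its socket, m: it starts at 0 to 0.004 (standing 10 to 6 mm proud on its pins), and 0.010 is fully home, its underside flush on the socket, where it stops hard. Stiff pins: it slides straight down under about 3 N and stays where it is left; negative means pulled up.
- relay_red_top (a point): Centre of the flat top of the red relay, a plastic block 28 mm (board x) x 22 mm (board y) x 30 mm high. It moves with the relay: 66 to 62 mm above the bench at the start, 56 mm when fully home.
- socket_blue: Black socket block 34 x 28 x 12 mm, fixed on the board, together with the blue relay it carries (to be left alone). Origin: centre of its underside, on the board's top; x and y as the board's, z up. Any of the three places in the row.
- relay_blue (a joint): How deep the blue relay is pushed into its socket, m: it starts at 0 to 0.004 (standing 10 to 6 mm proud on its pins), and 0.010 is fully home, its underside flush on the socket, where it stops hard. Stiff pins: it slides straight down under about 3 N and stays where it is left; negative means pulled up.
- relay_blue_top (a point): Centre of the flat top of the blue relay, a plastic block 28 mm (board x) x 22 mm (board y) x 30 mm high. It moves with the relay: 66 to 62 mm above the bench at the start, 56 mm when fully home.
- tester: Grey tester box, 110 mm (its x) by 170 mm (its y), 36 mm high, fixed on the bench. Origin under its centre, z up. Three push buttons in black housings stand in a row along its y on top, 52 mm apart. Turned up to 0.4 rad.
- button_green_base: Black housing of the green button, with the button it carries (the one to press); fixed on the tester. Origin: centre of its underside, 36.7 mm above the bench; z up. The housing is 42 mm in diameter, 12 mm high; the cap, 26 mm in diameter, tops out 22 mm above this origin. Any of the three places in the row.
- button_green (a joint): How far the green button is pressed, m: 0 is out, 0.006 is fully down (its stop). A spring pushes it back out; it starts to move at about 1.2 N, and about 4 N holds it fully down; it counts as pressed past 0.004.
- button_green_top (a point): Centre of the top of the round green button, 26 mm in diameter; 58.7 mm above the bench when out, 52.7 mm when fully down.
- button_white_base: Black housing of the white button, with the button it carries (to be left alone); fixed on the tester. Origin: centre of its underside, 36.7 mm above the bench; z up. The housing is 42 mm in diameter, 12 mm high; the cap, 26 mm in diameter, tops out 22 mm above this origin. Any of the three places in the row.
- button_white (a joint): How far the white button is pressed, m: 0 is out, 0.006 is fully down (its stop). A spring pushes it back out; it starts to move at about 1.2 N, and about 4 N holds it fully down; it counts as pressed past 0.004.
- button_orange_base: Black housing of the orange button, with the button it carries (to be left alone); fixed on the tester. Origin: centre of its underside, 36.7 mm above the bench; z up. The housing is 42 mm in diameter, 12 mm high; the cap, 26 mm in diameter, tops out 22 mm above this origin. Any of the three places in the row.
- button_orange (a joint): How far the orange button is pressed, m: 0 is out, 0.006 is fully down (its stop). A spring pushes it back out; it starts to move at about 1.2 N, and about 4 N holds it fully down; it counts as pressed past 0.004.
- pcb_a: Loose small green circuit board 75 x 50 mm with coloured parts, 14 mm high in all, lying on the bench; bystander. Origin: centre of its underside.
- pcb_b: Loose small green circuit board 75 x 50 mm with coloured parts, 14 mm high in all, lying on the bench; bystander. Origin: centre of its underside.
- pcb_c: Loose small green circuit board 75 x 50 mm with coloured parts, 14 mm high in all, lying on the bench; bystander. Origin: centre of its underside.
- flux_jar: Loose jar, 44 mm in diameter, 50 mm high, white cap; bystander. Origin: centre of its underside.
- screwdriver: Loose screwdriver, 160 mm long, orange handle, lying on the bench; bystander. Origin: under its middle, its tip towards its x.
- solder_reel: Loose steel-coloured reel, a ring 56 mm in diameter, 35 mm high; bystander. Origin: centre of its underside.

How it is judged:
On the way, in this order (a step that is already met when the one before it is completed fails the run):
1. the yellow relay is pushed home (value of joint relay_yellow above 0.0085 m), for 0.2 s.
2. the green button is pressed down (value of joint button_green above 0.004 m), for 0.05 s.
At the end, for the whole second after the job is handed in: Yellow relay home within 1.5 mm (above 0.0085), then green button pressed and out again; red and blue relays still proud (-0.0015 to 0.0055), white and orange buttons out, every loose bystander within 10 mm of its start (value of joint relay_yellow above 0.0085 m and value of joint each of button_green, button_white, button_orange below 0.0015 m and value of joint relay_red between -0.0015 and 0.0055 m and value of joint relay_blue between -0.0015 and 0.0055 m and distance of each of pcb_a, pcb_b, pcb_c, flux_jar, screwdriver, solder_reel from where it was at the start of the episode below 0.01 m); the robot touches nothing.
It fails at once if a red or blue relay, a white or orange button, or its socket or housing is touched (over 1 N) (contact force between any of the fingers, the arm and socket_red above 1 N or contact force between any of the fingers, the arm and socket_blue above 1 N or contact force between any of the fingers, the arm and button_white_base above 1 N or contact force between any of the fingers, the arm and button_orange_base above 1 N).
It fails at once if the yellow relay is pulled up (more than 3 mm above its highest start) (value of joint relay_yellow below -0.003 m).
It fails at once if the green button is pressed while the yellow relay is not home (value of joint button_green above 0.003 m and value of joint relay_yellow below 0.0085 m).
It fails at once if the yellow relay or the green button is pushed with more than 60 N (contact force between the fingers and socket_yellow above 60 N or contact force between the fingers and button_green_base above 60 N).
It fails at once if a loose bystander is moved or lifted by more than 10 mm (distance of any of pcb_a, pcb_b, pcb_c, flux_jar, screwdriver, solder_reel from where it was at the start of the episode above 0.01 m).
It also fails if it takes over 48 s, if anything falls off the work surface, if the arm or the gripper's body presses on something with over 40 N, if the wrist force passes 120 N, or if a joint passes its speed limit or range.

## Working session

There is one attempt and no reset: what is moved stays moved. The work goes in short steps, Python scripts to look and compute and a tool call to move; the robot and the scene stay as the last step left them, time stands still between calls to the robot, and variables do not carry over. Pictures are saved under pics/ and viewed, at most 10 in all, crops included, and the job is handed in when it is done.

Besides the shell and the picture viewer there is one more tool, called after ">>>" by a JSON object that holds its "method" and its "body". move_arm: Moves the arm, as the interface text tells. Its arguments: {"type":"object","properties":{"series":{"type":"array"},"grip_force":{"type":"number"}},"required":["series"]}

```bash
mkdir -p pics
python3 - <<'E'
from workcell import *
import cv2
for n in("scene","top"):
    im=read_camera(n); cv2.imwrite(f"pics/{n}0.png",im[:,:,::-1])
    c=calibration(n); print(n,c)
print(read_state())
E
```

```text
scene {'camera_matrix': array([[464.0624996 ,   0.        , 317.99597198],
       [  0.        , 464.0624996 , 195.58495176],
       [  0.        ,   0.        ,   1.        ]]), 'rvec': array([ 2.21291595,  1.47842116, -0.38935631]), 'tvec': array([-0.20085361, -0.44989846,  1.58621293])}
top {'camera_matrix': array([[469.8784174 ,   0.        , 317.41187546],
       [  0.        , 469.8784174 , 200.21348265],
       [  0.        ,   0.        ,   1.        ]]), 'rvec': array([ 2.19385382, -2.15641985,  0.06867868]), 'tvec': array([-0.03496993,  0.5904766 ,  1.18855814])}
{'time': 0.1, 'q': array([-1.17285992e+00,  2.64689412e-01,  1.60524780e+00,  1.37885560e-05,
        1.27372029e+00, -3.68883682e-02]), 'joint_vel': array([-0.00189023, -0.00060987, -0.00203369, -0.00150879, -0.00021879,
       -0.00058001]), 'joint_torque': array([ 8.45280229e-04, -5.16703856e+01, -3.68591487e+01, -1.14122770e-05,
        6.28323483e-03,  4.13346959e-05]), 'tool_pos': array([ 0.28410033, -0.61157862,  0.23807311]), 'tcp_rot': array([-3.06565157e+00, -6.77208119e-01,  5.61615520e-04]), 'wrist_force': array([ 0.68395622,  0.03468553, -0.36612413]), 'torque': array([-0.00122289, -0.0042834 , -0.0092661 ]), 'grip_force': 0.0, 'width': 1.002763102974706}
```

View pics/scene0.png

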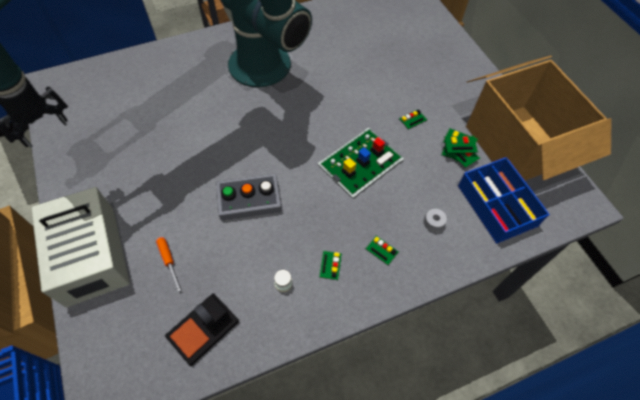

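View pics/top0.png

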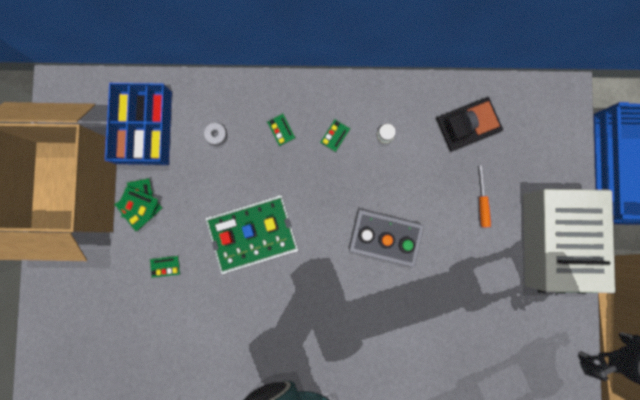

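Scene view: yellow relay is near (349,164), blue (364,155), red (379,144) and green button (228,191). Top view: yellow (269,225), blue (249,231), red (226,238), green (407,245), orange (387,240), white (367,235). The arm is clear of both.

```bash
cat > h.py <<'E'
import numpy as np, cv2
from workcell import *
def cam(n):
    c=calibration(n); R=cv2.Rodrigues(np.array(c["rvec"]))[0]; t=np.array(c["tvec"]); return np.array(c["camera_matrix"]),R,t
def ray(n,p):
    K,R,t=cam(n); d=R.T@np.linalg.inv(K)@np.array([p[0],p[1],1.]); return -R.T@t,d/np.linalg.norm(d)
def plane(n,p,z):
    o,d=ray(n,p); return o+d*(z-o[2])/d[2]
def tri(p,q):
    a,d=ray("scene",p); b,e=ray("top",q)
    s=np.linalg.lstsq(np.c_[d,-e],b-a,rcond=None)[0]; u=a+d*s[0]; v=b+e*s[1]
    return (u+v)/2,np.linalg.norm(u-v)
def proj(n,P):
    K,R,t=cam(n); return cv2.projectPoints(np.array(P,float).reshape(-1,1,3),cv2.Rodrigues(R)[0],t,K,None)[0].reshape(-1,2)
def blob(im,lo,hi,c,r=14):
    """largest hsv blob near c: centroid, area, mean V"""
    h=cv2.cvtColor(im,cv2.COLOR_RGB2HSV); m=cv2.inRange(h,np.array(lo),np.array(hi))
    w=np.zeros_like(m); cv2.circle(w,c,r,255,-1); m&=w
    k,l,s,ce=cv2.connectedComponentsWithStats(m); i=1+np.argmax(s[1:,4]); return ce[i],s[i]
E
python3 - <<'E'
from h import *
S,T=[cv2.imread(f"pics/{n}0.png")[:,:,::-1].copy() for n in("scene","top")]
Y=((20,130,70),(34,255,255));B=((105,130,50),(125,255,255));Rd=((0,150,70),(8,255,255));O=((5,150,70),(18,255,255));W=((0,0,150),(180,60,255));G=((55,90,40),(85,255,255))
for n,c,s,t in [("yel",Y,(349,164),(269,225)),("blue",B,(364,155),(249,231)),("red",Rd,(379,144),(226,238)),("green",G,(228,191),(407,245)),("orange",O,(247,188),(387,240)),("white",W,(266,186),(367,235))]:
    a,sa=blob(S,*c,s,12);b,sb=blob(T,*c,t,10); P,g=tri(a,b); print(n,a.round(1),sa,b.round(1),sb,P.round(4),"gap",g.round(4),"top@z",plane("top",b,.058).round(4),"sc@z",plane("scene",a,.058).round(4))
# board frame corners in top view
h=cv2.cvtColor(T,cv2.COLOR_RGB2HSV)
m=cv2.inRange(h,(60,60,40),(85,255,255)); w=np.zeros_like(m); w[185:285,195:305]=255; m&=w
m=cv2.morphologyEx(m,cv2.MORPH_CLOSE,np.ones((15,15)))
c=max(cv2.findContours(m,0,2)[0],key=cv2.contourArea); bp=cv2.boxPoints(cv2.minAreaRect(c))
q=np.array([plane("top",p,.014) for p in bp]); print(bp.round(1),q.round(4),np.linalg.norm(q-np.roll(q,1,0),axis=1),q.mean(0))
e=q-np.roll(q,1,0);print("edge angles",np.degrees(np.arctan2(e[:,1],e[:,0])))
cr=lambda I,x,y:cv2.resize(I[y-35:y+35,x-45:x+45],None,fx=4,fy=4,interpolation=cv2.INTER_CUBIC)
cv2.imwrite("pics/c.png",np.vstack([np.hstack([cr(S,355,160),cr(S,250,193)]),np.hstack([cr(T,255,233),cr(T,388,238)])])[:,:,::-1])
E
```

```text
yel [349.2 164.8] [344 158  12  15 130] [270.  223.9] [264 217  13  15 136] [0.527  0.0923 0.0523] gap 0.0005 top@z [0.5269 0.0919 0.058 ] sc@z [0.5303 0.09   0.058 ]
blue [363.7 154.6] [359 148  11  14 106] [248.2 230.9] [243 225  11  13 117] [0.5086 0.1471 0.0492] gap 0.0005 top@z [0.5086 0.1459 0.058 ] sc@z [0.5139 0.1433 0.058 ]
red [378.4 143.8] [373 137  12  14 108] [225.6 237.6] [220 231  12  14 124] [0.4907 0.2031 0.0506] gap 0.0006 top@z [0.4908 0.2019 0.058 ] sc@z [0.4953 0.1995 0.058 ]
green [227.3 190.8] [222 186  12  11 100] [407.4 244.8] [402 239  12  12 110] [ 0.481  -0.2514  0.0545] gap 0.0011 top@z [ 0.4813 -0.2503  0.058 ] sc@z [ 0.4831 -0.2521  0.058 ]
orange [246.5 188.2] [241 184  12  10  90] [387.1 239.9] [382 235  11  11 101] [ 0.4923 -0.2008  0.0536] gap 0.0006 top@z [ 0.4924 -0.1999  0.058 ] sc@z [ 0.4949 -0.2014  0.058 ]
white [265.4 184.9] [261 181  10   9  60] [366.6 234.8] [362 230  10  11  85] [ 0.504  -0.1497  0.0572] gap 0.001 top@z [ 0.5042 -0.1492  0.058 ] sc@z [ 0.5043 -0.1503  0.058 ]
[[206.4 220.1]
 [279.7 197.6]
 [295.2 248.2]
 [221.8 270.7]] [[0.5352 0.2627 0.014 ]
 [0.5968 0.0734 0.014 ]
 [0.4666 0.0303 0.014 ]
 [0.4057 0.2181 0.014 ]] [0.13690959 0.19908444 0.1371067  0.19735037] [0.50106331 0.1461143  0.014     ]
edge angles [  19.01581106  -71.98528135 -161.71038003  107.95188324]
```

View pics/c.png

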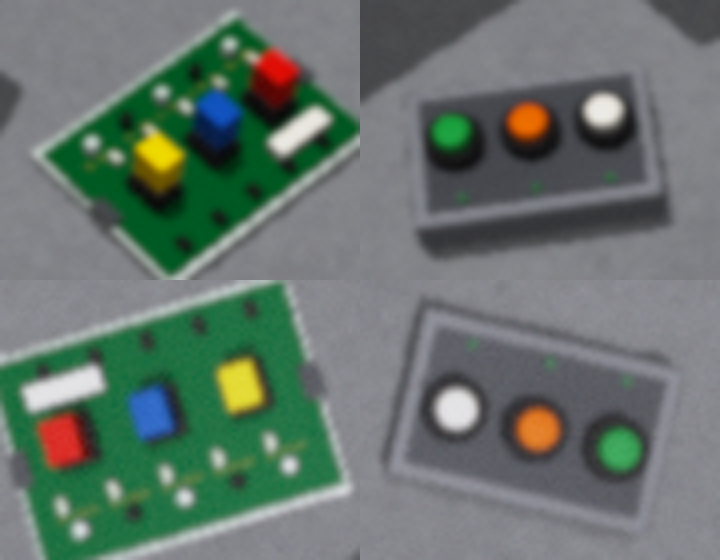

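Crop shows, in the scene view (top row): yellow top face at about (350,163), green cap top about (227,190). In the top view (bottom row): yellow top at about (270,224), green at (407,245). The row order is as expected. Next I'll isolate the top faces and work out the travel.

Run:
```python
from h import *
from scipy.spatial.transform import Rotation as Ro
S,T=[cv2.imread(f"pics/{n}0.png")[:,:,::-1].copy() for n in("scene","top")]
for n,h0,h1,s,t in [("yel",20,34,(349,164),(269,225)),("green",55,85,(228,191),(407,245))]:
  for fr in(.7,.8):
    r=[]
    for I,c in((S,s),(T,t)):
        V=cv2.cvtColor(I,cv2.COLOR_RGB2HSV)[c[1]-5:c[1]+6,c[0]-5:c[0]+6,2]; v=int(np.percentile(V,90)*fr)
        r.append(blob(I,(h0,90,v),(h1,255,255),c,9 if n=="green" else 12))
    P,g=tri(r[0][0],r[1][0]); print(n,fr,[(x[0].round(1),x[1][4]) for x in r],P.round(4),g.round(4))
st=read_state();M=Ro.from_rotvec(st["tcp_rot"]).as_matrix()
print("tool axes\n",M.round(3)); print("to above yellow",M.T@(np.array([.527,.092,.22])-st["tool_pos"])*100)
```

```text
yel 0.7 [(array([349.2, 162.6]), np.int32(65)), (array([269.4, 224. ]), np.int32(101))] [0.5264 0.0923 0.0624] 0.0013
yel 0.8 [(array([349.3, 162.5]), np.int32(58)), (array([269.5, 224. ]), np.int32(84))] [0.5265 0.0922 0.063 ] 0.0008
green 0.7 [(array([227.1, 190.1]), np.int32(51)), (array([407.6, 244.9]), np.int32(78))] [ 0.4807 -0.2514  0.0576] 0.0014
green 0.8 [(array([227.2, 190.2]), np.int32(44)), (array([407.7, 245. ]), np.int32(63))] [ 0.4806 -0.2514  0.0572] 0.0005
tool axes
 [[ 0.907  0.421 -0.001]
 [ 0.421 -0.907  0.002]
 [ 0.    -0.002 -1.   ]]
to above yellow [ 51.66760701 -53.57480881   1.92245234]
```

>>> {"method": "move_arm", "body": {"series": [0,0,0,0,0,0,0], "grip_force": 40}}

```text
time: 0.22
tool_pos: [0.2842, -0.6118, 0.2385]
tcp_rot: [-3.066, -0.677, 0.0]
wrist_force: [-0.4, -0.1, -0.4]
width: 0.823
grip_force: 0.0
```

>>> {"method": "move_arm", "body": {"series": [0,4,-4.1,0,0,0,0,0,4,-4.1,0,0,0,0,0,4,-4.1,0,0,0,0,0,4,-4.1,0,0,0,0,0,4,-4.1,0,0,0,0]}}

```text
time: 0.85
tool_pos: [0.3796, -0.3403, 0.2393]
tcp_rot: [3.068, 0.677, 0.001]
wrist_force: [1.1, 0.5, -0.7]
width: -0.008
grip_force: 0.0
```

>>> {"method": "move_arm", "body": {"series": [0,4,-4.1,0,0,0,0,0,4,-4.1,0,0,0,0,0,4,-4.1,0,0,0,0,0,4,-4.1,0,0,0,0,0,4,-4.1,0,0,0,0]}}

```text
time: 1.48
tool_pos: [0.4747, -0.0701, 0.2395]
tcp_rot: [3.067, 0.677, 0.001]
wrist_force: [0.8, -0.2, 0.0]
width: 0.004
grip_force: 0.0
```

>>> {"method": "move_arm", "body": {"series": [0,4,-4.1,0,0,0,0,0,4,-4.1,0,0,0,0,0,3.7,-4.4,0,0,0,0,0,0,0,0,0,0,-10.5,0,0,0,0,0,0,-10.5]}}

```text
time: 2.1
tool_pos: [0.5273, 0.0929, 0.239]
tcp_rot: [-2.888, -1.237, 0.001]
wrist_force: [1.1, -0.9, 0.3]
width: 0.001
grip_force: 0.0
```

>>> {"method": "move_arm", "body": {"series": [0,0,0,0,0,0,-10.5,0,0,0,0,0,0,-10.5,0,0,0,0,0,0,-10.5,0,0,0,0,0,0,-10.5,0,0,0,0,0,0,-10.5]}}

```text
time: 2.72
tool_pos: [0.5273, 0.0917, 0.2391]
tcp_rot: [-2.045, -2.385, 0.0]
wrist_force: [0.9, -0.6, 0.2]
width: 0.001
grip_force: 0.0
```

>>> {"method": "move_arm", "body": {"series": [0,0,0,0,0,0,-9.5,0,0,0,0,0,0,0,0,0,0,0,0,0,0]}}

```text
time: 3.1
tool_pos: [0.5274, 0.0917, 0.2392]
tcp_rot: [-1.852, -2.538, 0.0]
wrist_force: [0.2, 0.1, -0.1]
width: -0.001
grip_force: 0.0
```

```bash
cat > s.py <<'E'
from h import *
import sys
from scipy.spatial.transform import Rotation as Ro
def go(P,yaw):
    st=read_state();M=Ro.from_rotvec(st["tcp_rot"]).as_matrix()
    print(st["time"],st["tool_pos"].round(4),"width",st["width"],"F",st["wrist_force"].round(1),"q",st["q"].round(2))
    print("yaw x",np.degrees(np.arctan2(M[1,0],M[0,0])).round(2),"want",yaw,"tilt",M[:,2].round(4),"shift cm",(M.T@(np.array(P)-st["tool_pos"])*100).round(2))
go(eval(sys.argv[1]),sys.argv[2])
E
python3 s.py [.5265,.0922,.075] 108
```

```text
3.1 [0.5274 0.0917 0.2392] width -0.0006676140448641207 F [ 0.2  0.1 -0.1] q [ 0.13 -0.    1.9   0.    1.24 -0.18]
yaw x 107.76 want 108 tilt [-1.e-04  0.e+00 -1.e+00] shift cm [ 0.07 -0.07 16.42]
```

>>> {"method": "move_arm", "body": {"series": [0,0.1,-0.1,4,0,0,0,0,0,0,5,0,0,0,0,0,0,4,0,0,0,0,0,0,2,0,0,0,0,0,0,0,0,0,0]}}

```text
time: 3.72
tool_pos: [0.5243, 0.0921, 0.0872]
tcp_rot: [-1.848, -2.536, 0.005]
wrist_force: [0.2, -0.1, 0.4]
width: -0.003
grip_force: 0.0
```

```bash
python3 - <<'E'
from h import *
S=read_camera("scene");T=read_camera("top")
cr=lambda I,x,y:cv2.resize(I[y-45:y+35,x-45:x+45],None,fx=4,fy=4,interpolation=cv2.INTER_CUBIC)
cv2.imwrite("pics/d.png",np.hstack([cr(S,355,160),cr(T,255,233)])[:,:,::-1])
E
python3 s.py [.5265,.0922,.072] 108
```

```text
3.825 [0.5268 0.0924 0.09  ] width 0.0005141299819394455 F [ 0.1  0.2 -0. ] q [ 0.13  0.14  2.04  0.    0.95 -0.18]
yaw x 107.86 want 108 tilt [ 8.e-04  1.e-04 -1.e+00] shift cm [-0.01 -0.03  1.8 ]
```

View pics/d.png

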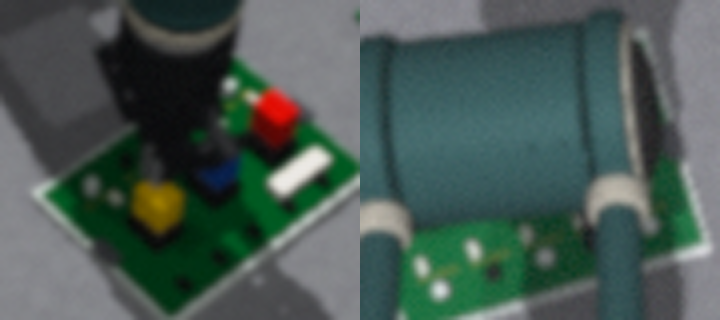

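Scene crop: dark gripper with a light tip just above the yellow relay, and a second grey piece in front of blue. I need to identify that piece before descending.

Run:
```python
from h import *
S=read_camera("scene"); p=read_state()["tool_pos"]
print(proj("scene",[p-[0,0,.008],p+[0,0,.054]]), proj("scene",[[.5265,.0922,.063],[.509,.147,.063]]))
I=S[90:200,290:410]; I=np.clip(255*(I/255.)**.5,0,255).astype(np.uint8)
cv2.imwrite("pics/e.png",cv2.resize(I,None,fx=5,fy=5,interpolation=cv2.INTER_CUBIC)[:,:,::-1])
```

```text
[[350.15488394 158.66473162]
 [351.86401854 145.18169096]] [[349.41890192 162.50925517]
 [364.28544508 151.87157763]]
```

View pics/e.png

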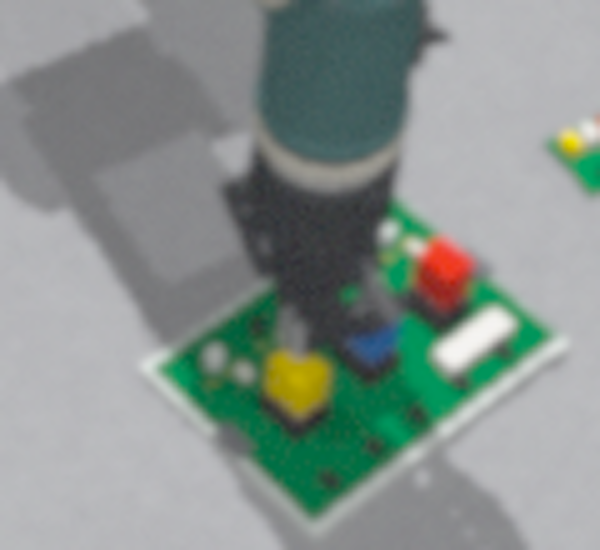

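The left tip coincides with the projected fingertip (350,159). The grey piece at (365,149) fits the shut gripper's outer link: on the board-x side and about 7 cm higher, so not near blue. Pressing in small steps.

>>> {"method": "move_arm", "body": {"series": [0,0,0,1.0,0,0,0,0,0,0,0.6,0,0,0,0,0,0,0.2,0,0,0,0,0,0,0,0,0,0]}}

```text
time: 4.38
tool_pos: [0.5261, 0.0923, 0.0712]
tcp_rot: [-1.848, -2.54, 0.0]
wrist_force: [0.3, 0.4, 0.7]
width: 0.001
grip_force: 0.0
```

>>> {"method": "move_arm", "body": {"series": [0,0,0,0.2,0,0,0,0,0,0,0.2,0,0,0,0,0,0,0.2,0,0,0,0,0,0,0,0,0,0]}}

```text
time: 4.88
tool_pos: [0.5261, 0.0924, 0.065]
tcp_rot: [-1.849, -2.54, 0.0]
wrist_force: [0.3, 0.9, 0.9]
width: -0.001
grip_force: 0.3
```

>>> {"method": "move_arm", "body": {"series": [0,0,0,0.1,0,0,0,0,0,0,0,0,0,0]}}

```text
time: 5.12
tool_pos: [0.5262, 0.0923, 0.0642]
tcp_rot: [-1.848, -2.54, 0.0]
wrist_force: [-0.5, -0.5, 1.6]
width: 0.001
grip_force: 0.7
```

>>> {"method": "move_arm", "body": {"series": [0,0,0,0.1,0,0,0,0,0,0,0,0,0,0]}}

```text
time: 5.38
tool_pos: [0.5263, 0.0924, 0.064]
tcp_rot: [-1.848, -2.54, 0.0]
wrist_force: [-3.0, -0.9, 6.1]
width: 0.001
grip_force: 3.5
```

>>> {"method": "move_arm", "body": {"series": [0,0,0,0.1,0,0,0,0,0,0,0,0,0,0,0,0,0,0,0,0,0]}}

```text
time: 5.75
tool_pos: [0.5263, 0.0924, 0.0639]
tcp_rot: [-1.848, -2.54, 0.0]
wrist_force: [-6.1, -0.1, 13.4]
width: -0.004
grip_force: 6.6
```

Hard stop with the tips at 56 mm and force rising: the relay is home. Lift straight up.

>>> {"method": "move_arm", "body": {"series": [0,0,0,-0.5,0,0,0,0,0,0,-2,0,0,0,0,0,0,-5,0,0,0,0,0,0,-5,0,0,0,0,0,0,0,0,0,0]}}

```text
time: 6.38
tool_pos: [0.53, 0.0928, 0.1926]
tcp_rot: [1.844, 2.534, 0.011]
wrist_force: [0.0, 0.2, -0.7]
width: -0.004
grip_force: 0.0
```

```bash
python3 s.py [.4806,-.2514,.18] 77.3
```

```text
6.375 [0.53   0.0928 0.1926] width -0.0036247700323993994 F [ 0.   0.2 -0.7] q [ 0.13  0.03  1.96 -0.    1.14 -0.19]
yaw x 107.91 want 77.3 tilt [ 0.0104  0.0013 -0.9999] shift cm [-31.23 -15.3    1.16]
```

>>> {"method": "move_arm", "body": {"series": [0,-5.2,-2.5,0,0,0,0,0,-5.2,-2.5,0,0,0,0,0,-5.2,-2.5,0,0,0,0,0,-5.2,-2.5,0,0,0,0,0,-5.2,-2.5,0,0,0,0]}}

```text
time: 7.0
tool_pos: [0.4861, -0.195, 0.1859]
tcp_rot: [-1.848, -2.539, 0.0]
wrist_force: [1.0, -0.9, -0.8]
width: -0.0
grip_force: 0.0
```

>>> {"method": "move_arm", "body": {"series": [0,-5.2,-2.5,0,0,0,0,0,0,0,0,0,0,10.2,0,0,0,0,0,0,10.2,0,0,0,0,0,0,10.2,0,0,0,0,0,0,0]}}

```text
time: 7.62
tool_pos: [0.4787, -0.2504, 0.1858]
tcp_rot: [-2.45, -1.963, 0.001]
wrist_force: [-1.0, 0.0, 1.0]
width: -0.005
grip_force: 0.0
```

```bash
python3 - <<'E'
from h import *
S=read_camera("scene")
for n,h,s in(("yel",(20,34),(349,166)),):
    V=cv2.cvtColor(S,cv2.COLOR_RGB2HSV)[161:168,344:354,2]
    a=blob(S,(20,90,int(np.percentile(V,90)*.75)),(34,255,255),s,12);print(a)
print("expected top px @56mm, 63mm",proj("scene",[[.5264,.0923,.056],[.5264,.0923,.063]]))
E
python3 s.py [.4806,-.2514,.07] 77.3
```

```text
(array([349.15254237, 164.45762712]), array([345, 160,  10,   9,  59], dtype=int32))
expected top px @56mm, 63mm [[349.2579273  163.88702412]
 [349.43632862 162.47110609]]
7.675 [ 0.4788 -0.2504  0.186 ] width -0.0015704105975345166 F [0.4 0.2 0.6] q [-0.53  0.05  1.95 -0.    1.14 -0.31]
yaw x 77.5 want 77.3 tilt [-1.6e-03  9.0e-04 -1.0e+00] shift cm [-0.07  0.21 11.6 ]
```

Relay top dropped 2 px in the image, which fits home. Now descend to the green button (tips 59 mm at TCP 67 mm).

>>> {"method": "move_arm", "body": {"series": [0,-0.1,0.2,4,0,0,0,0,0,0,4,0,0,0,0,0,0,2.4,0,0,0,0,0,0,0.7,0,0,0,0,0,0,0,0,0,0]}}

```text
time: 8.3
tool_pos: [0.4811, -0.2519, 0.0761]
tcp_rot: [-2.451, -1.964, 0.0]
wrist_force: [1.1, -0.7, 0.3]
width: 0.001
grip_force: 0.0
```

>>> {"method": "move_arm", "body": {"series": [0,0,0,0,0,0,0]}}

```text
time: 8.43
tool_pos: [0.4822, -0.2527, 0.0777]
tcp_rot: [2.451, 1.962, 0.001]
wrist_force: [0.5, -0.9, 0.1]
width: 0.002
grip_force: 0.0
```

>>> {"method": "move_arm", "body": {"series": [0,0.1,-0.1,0.6,0,0,0,0,0,0,0.4,0,0,0,0,0,0,0.2,0,0,0,0,0,0,0.2,0,0,0,0,0,0,0,0,0,0]}}

```text
time: 9.05
tool_pos: [0.4805, -0.2509, 0.0624]
tcp_rot: [2.453, 1.962, 0.0]
wrist_force: [-0.7, 0.1, 3.1]
width: 0.001
grip_force: 1.5
```

>>> {"method": "move_arm", "body": {"series": [0,0,0,0.15,0,0,0,0,0,0,0.1,0,0,0,0,0,0,0,0,0,0]}}

```text
time: 9.43
tool_pos: [0.4806, -0.251, 0.0607]
tcp_rot: [2.453, 1.962, 0.0]
wrist_force: [-1.9, 1.0, 8.9]
width: -0.001
grip_force: 4.3
```

Tips are at 52.7 mm with 8.9 N, above the 4 N hold force, so the button is at its stop. Hold briefly, then withdraw.

>>> {"method": "move_arm", "body": {"series": [0,0,0,0.05,0,0,0,0,0,0,0,0,0,0,0,0,0,-0.5,0,0,0,0,0,0,-2,0,0,0,0,0,0,-5,0,0,0]}}

```text
time: 10.05
tool_pos: [0.4777, -0.2494, 0.1315]
tcp_rot: [-2.448, -1.958, 0.005]
wrist_force: [-0.3, -1.2, 0.4]
width: -0.003
grip_force: 0.0
```

>>> {"method": "move_arm", "body": {"series": [0,0,0,-5,0,0,0,0,0,0,-4,0,0,0,0,0,0,0,0,0,0,0,-6,0,0,0,0,0,0,-6,0,0,0,0,0]}}

```text
time: 10.68
tool_pos: [0.4534, -0.368, 0.2225]
tcp_rot: [-2.45, -1.964, 0.0]
wrist_force: [-0.1, -0.2, -0.7]
width: 0.004
grip_force: 0.0
```

>>> {"method": "move_arm", "body": {"series": [0,-6,0,0,0,0,0,0,-6,0,0,0,0,0,0,0,0,0,0,0,0,0,0,0,0,0,0,0]}}

```text
time: 11.18
tool_pos: [0.4269, -0.484, 0.222]
tcp_rot: [-2.451, -1.959, -0.001]
wrist_force: [0.5, 0.1, -0.1]
width: 0.003
grip_force: 0.0
```

Run:
```python
from h import *
S=read_camera("scene");T=read_camera("top")
for n,I in(("scene",S),("top",T)):
    O=cv2.imread(f"pics/{n}0.png")[:,:,::-1]; print(n,(cv2.absdiff(I,O).max(2)>60).sum())
I=np.hstack([S[100:220,200:420],T[100:290,120:500][:120]*0+T[170:290,120:500]])
cv2.imwrite("pics/f.png",np.vstack([cv2.resize(S[90:290,150:470],None,fx=1.25,fy=1.25),cv2.resize(T[110:290,110:510],(400,180))])[:,:,::-1])
st=read_state();print(st["time"],st["tool_pos"],st["wrist_force"])
```

```text
scene 7230
top 8968
11.275 [ 0.42770739 -0.48333988  0.2230829 ] [-0.51164812 -0.26143481 -0.57962341]
```

View pics/f.png

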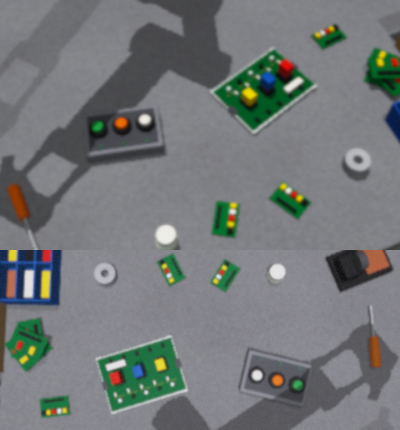

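The picture shows the yellow relay low (scene crop 249,97), red and blue still standing, the green button out again (98,128), and the loose things unmoved. The arm is clear, so I'm handing the job in.

```bash
python3 -c "
from workcell import *
print(finish_job())"
```

```text
the job is handed in; nothing more can be done
None
```

The yellow relay is pushed home (fingertips stopped at 56 mm), the green button was then pressed to its stop and released, and the job was handed in at about 11 s with the arm withdrawn; no verdict came back.

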